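# Shut the preserve jar and take its lid temperature

## Task

Screw the jar's lid fully home (clockwise), then take the contact thermometer out of its holder and hold it upright with its foot on the black rubber patch on the lid, pressing gently so that the sprung foot is about half pushed in. Finish while still holding it there for the reading: do not let go or put it down, keep the lid shut, never press hard, and leave the other things on the worktop where they are.

Things in the scene. Friction and masses are not known exactly. Their poses are not given: they have to be found in the camera images.
- jar: white stoneware jar 49 mm across, gripped for good in a pale wooden base 100 x 100 x 20 mm with a black rubber collar (68 mm across, up to z 34 mm); fixed to the worktop. Origin: centre of the base's underside, on the jar's axis; z up. The jar with its lid is 107.5 mm tall. A small steel peg stands on the base at the -x side (42 mm from the axis) and marks the shut direction.
- lid_centre (a point): centre of the jar's steel screw lid, half-way up: on the jar's axis, 97 mm above the worktop. The lid is a ribbed disc 53 mm across over the ribs, from 88 to 106 mm above the worktop; the jar below it is narrower, so fingers can go past the lid's lower edge. Its flat top carries one round black rubber patch.
- lid (a joint): turn of the lid on the jar in rad: 0 = fully home against a stop, positive = unscrewed, anticlockwise from above (up to 1.6). Tightening is clockwise from above, by exactly this value; the lid stays at the same height, stays where it is left and takes about 0.12 N m to turn.
- lid_spot (a point): the marked spot: centre of the upper face of the round rubber patch (16 mm across, 1.5 mm thick) on the lid, 107.5 mm above the worktop and 13 mm from the lid's axis; it travels round with the lid. With the lid home it lies towards the steel peg, on the jar's -x side.
- holder: white round stoneware cup-holder for the thermometer, 68 mm across at the foot, 60 mm across and 60 mm tall at the rim, with a bore 16 mm across and 56 mm deep; fixed to the worktop. Origin: centre of its underside.
- probe_grip (a point): centre of the contact thermometer's grey plastic handle (tool of about 0.1 to 0.16 kg): an upright block 34 mm (x) by 24 mm (y) by 80 mm (z), z along the tool from tip to handle top. At the start the handle stands on the holder's rim, from 60 to 140 mm above the worktop, its steel stem hanging in the bore. The tip lies 90 mm below this point while the foot is out. Lift it straight up by more than 55 mm to clear the holder.
- probe_tip (a point): underside centre of the thermometer's copper foot, 10 mm across, on the stem's end, 50 mm below the handle's underside on the tool's axis; moves with the sprung foot.
- plunger (a joint): how far the sprung foot is pushed into the stem, in m: 0 = fully out, 0.012 = fully in. It takes 2 N to start it, 5 N at half travel (0.006) and 8 N at the end.
- tea_light: tea light candle, 38 mm across, 15 mm tall, a loose bystander to be left alone; origin at the centre of its underside.
- spice_c: glass spice jar, 41 mm across, 108 mm tall, a loose bystander to be left alone; origin at the centre of its underside.
- spice_a: glass spice jar, 41 mm across, 105 mm tall, a loose bystander to be left alone; origin at the centre of its underside.
- shaker_a: small salt shaker, 44 mm across, 90 mm tall, a loose bystander to be left alone; origin at the centre of its underside. Behind and to the left of the work a 285 mm tall microwave oven stands beside the arm's way in from its start: it reaches forward to x = 0.52 m with its door handle, from y = 0.20 to 0.68 m; wall cabinets hang from z = 0.45 m up, their handles reaching forward to x = 0.61 m.
- tumbler: drinking glass, 77 mm across, 89 mm tall, a loose bystander to be left alone; origin at the centre of its underside.
- salt_mill: wooden mill, 58 mm across, 170 mm tall, a loose bystander to be left alone; origin at the centre of its underside.
Not all that is in view belongs to the job. What is meant by the part that bears probe_grip is not green, and is the larger of those in its own colour.

How it is judged:
By the outcome, as a careful person would: the job done as asked, in the order asked, and still so for the second after the job is handed in, while the arm keeps its last pose, push and grip.
It also fails if it takes over 54 s, if anything falls off the work surface, if the arm or the gripper's body presses on something with over 40 N, if the wrist force passes 120 N, or if a joint passes its speed limit or range.

## Robot

A 6-joint arm with a two-finger parallel gripper is mounted at the origin on a cart in front of the work surface, level with it; the furniture and walls round the work are solid. World frame = base frame: x ahead of the robot, y to its left, z up, the work surface at z = 0. Lengths are in mm, angles in rad, forces in N, time in s.
With the tool pointing down it reaches from about 300 to 775 mm from the base axis. Payload 14.6 kg.
Tool frame: the origin (TCP) lies between the finger pads; the fingertips stand 19 mm ahead of it and the grasp point (between the pads) is the TCP; x points along the fingers, y is the direction in which the jaws open and shut, and the axes are right-handed (so a half turn about x gives the same grasp; the last joint's range is limited). The gripper opens to 94 mm and grips with 3 to 60 N. Pads are 16 mm wide; open, the fingers measure 119 mm over their backs; the gripper's body (75 mm by 177 mm) begins 78 mm behind the grasp point.
Start: joints at [-1.188, 0.3, 1.521, -0, 1.321, -0.067], TCP at [239.124, -495.287, 224.446] pointing down, gripper open.
Joint ranges: [-3.03, 3.03], [-0.79, 2.21], [0.23, 2.52], [-1.04, 4.18], [0, 3.07], [-2.55, 2.55]. Speed limits (rad/s): [2.22, 2.22, 2.57, 3.14, 3.14, 3.14].

## Interface

Orientations are given as [roll, pitch, yaw] about the fixed x, y, z axes, in that order (R = Rz(yaw) Ry(pitch) Rx(roll)).
In Python, from cell import manip gives the robot as it stands.
- The arm moves only by the tool jog_arm, never from a script. Its argument "series" is one flat list of numbers, 7 for each row, row after row: the turn, a rotation vector about the world's x, y, z in rad, then the shift along the world's x, y, z in m, then the opening, from -1 (shut) to 1 (fully open). A call has 1 to 20 rows; each row is the pose to reach, as a shift and turn from the pose commanded when the call began; what a row does not reach only later rows make up. A row lasts 1/8 s, in which the tool goes at most 62.5 mm and 10.7 degrees, less where a joint would pass 70% of its speed; a pose out of reach is approached as far as the arm can. A call with a gripper value outside its range is refused whole. The fingers move at their own pace and stop on an object; "squeeze" is the grip in N (left out, the last holds). Time passes only in rows, so rows that repeat a pose let the fingers close. It gives the time, the measured TCP pose, the force and the opening at its end, in the units of the state.
- manip.read_state(): the state, without advancing time (a new reading comes with each control period).
- manip.camera(name): name is "scene" or "top" or "wrist"; returns a dict with "color" (480x640x3 uint8, blue, green, red), "range_z" (480x640 float32, mm along the optical axis (not along the pixel's ray), 0 where there is no reading), "fx", "fy", "cx", "cy" (pixels), "pose" (4x4, takes a point from camera to world coordinates); the wrist camera has in their place "mount" (4x4, takes a point from camera to tool coordinates, whose origin is the TCP and whose axes are the tool frame's). Camera axes: x right, y down, z forward; pixel columns grow to the right and rows downward; lengths in mm; the calibration is good to about 2 mm. A picture is of the moment at which its call begins: read the wrist's pose just before it.
- manip.sign_off(): hands the job in, once; it reports no verdict.
The state is a dict: "clock": time; "joints": joint angles; "qd": joint speeds; "effort": joint torques, N m; "eef_pos": TCP position; "eef_rot": TCP orientation; "wrist_force": force on the tool from outside, world axes, zero at the start; "moment": the same for the moment, N m; "finger_gap": finger opening in mm.
Only numpy, scipy, OpenCV 4.12 (cv2) and the standard library are available. Lean on these libraries where they do the work, as an engineer would, in place of code of your own. Each camera call takes 0.05 s, during which the arm holds its last target.

## Working session

There is one attempt and no reset: what is moved stays moved. The work goes in short steps, Python scripts to look and compute and a tool call to move; the robot and the scene stay as the last step left them, time stands still between calls to the robot, and variables do not carry over. Pictures are saved under pics/ and viewed, and the job is handed in when it is done.

Besides the shell and the picture viewer there is one more tool, called after ">>>" in YAML: its name, and indented under it one key for each argument. jog_arm: Moves the arm, as the interface text tells. Its arguments: {"type":"object","properties":{"series":{"type":"array","items":{"type":"number"}},"squeeze":{"type":"number"}},"required":["series"]}

```bash
mkdir -p pics; ls
python3 - <<'E'
from cell import manip
import cv2,pickle
print(manip.read_state())
for n in("scene","top","wrist"):
    c=manip.camera(n); pickle.dump(c,open(f"pics/{n}0.pkl","wb")); cv2.imwrite(f"pics/{n}0.png",c["color"])
    print(n,c["fx"],c["cx"],c["cy"],c.get("pose",c.get("mount")))
E
```

```text
pics
{'clock': 0.0, 'joints': array([-1.18758711e+00,  3.00474074e-01,  1.52160893e+00, -9.20392110e-06,
        1.32066712e+00, -6.66200509e-02]), 'qd': array([-1.47790677e-03, -1.98002003e-04, -5.71370880e-04,  5.28993754e-05,
       -2.18274649e-03, -8.19416639e-04]), 'effort': array([ 3.03469724e-04, -5.31807554e+01, -3.52737808e+01,  7.08454801e-02,
        2.44062074e-02, -9.88723309e-05]), 'eef_pos': array([ 239.04035858, -495.06674428,  223.87290018]), 'eef_rot': array([-1.62971448,  1.56963883,  1.96170973]), 'wrist_force': array([ 0.49560597, -0.24570173, -0.12433591]), 'moment': array([-0.00300042, -0.0119782 , -0.0103652 ]), 'finger_gap': 93.37665773187837}
scene 535.3584684449761 307.75076051567464 244.4990419379731 [[-7.70138009e-01 -3.58080917e-01  5.27887775e-01 -6.87077504e+01]
 [-6.37854544e-01  4.25321939e-01 -6.42061390e-01  6.49924564e+02]
 [ 5.38767952e-03 -8.31191497e-01 -5.55960132e-01  7.47347315e+02]
 [ 0.00000000e+00  0.00000000e+00  0.00000000e+00  1.00000000e+00]]
top 453.57969265214075 321.5054575218372 237.53745200137942 [[-9.85274562e-03 -9.83699232e-01  1.79551511e-01  3.44022985e+02]
 [-9.99794906e-01  1.28683396e-02  1.56381359e-02 -9.48954134e+01]
 [-1.76937520e-02 -1.79360607e-01 -9.83624270e-01  1.14888262e+03]
 [ 0.00000000e+00  0.00000000e+00  0.00000000e+00  1.00000000e+00]]
wrist 413.30365989958443 305.47807829228975 245.5246430013189 [[-9.51799163e-04 -2.32410202e-01  9.72617392e-01 -1.60219299e+02]
 [ 9.99999459e-01 -6.30220222e-04  8.28001890e-04  3.25786566e-01]
 [ 4.20527063e-04  9.72617654e-01  2.32410676e-01 -6.63040177e+01]
 [ 0.00000000e+00  0.00000000e+00  0.00000000e+00  1.00000000e+00]]
```

View pics/scene0.png

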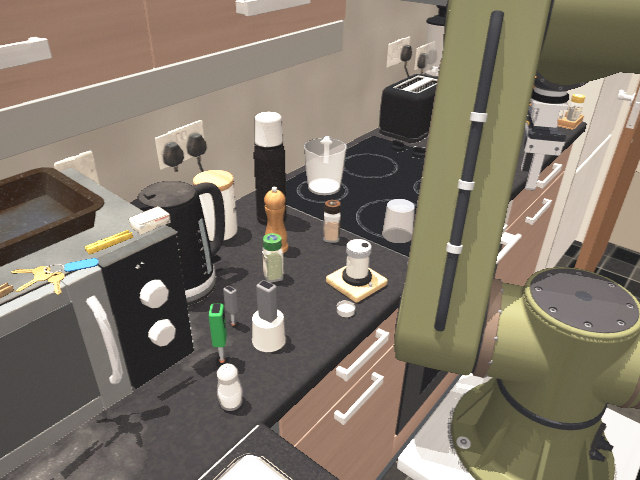

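View pics/top0.png

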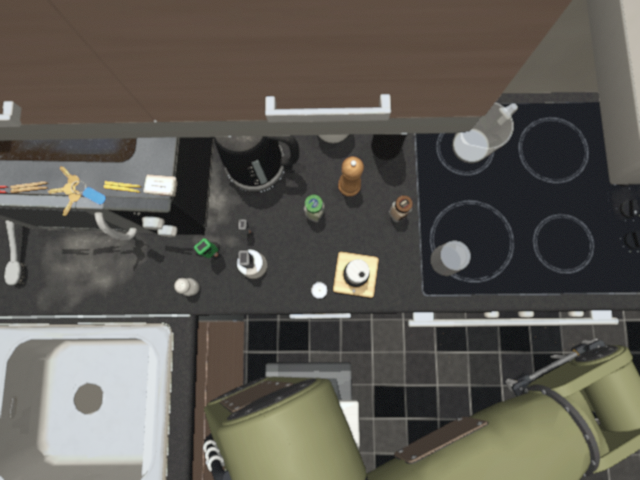

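```bash
cat > h.py <<'E'
import numpy as np,pickle,cv2
def world(c,u,v,z=None,T=None):
    T=c["pose"] if T is None else T
    d=np.array([(u-c["cx"])/c["fx"],(v-c["cy"])/c["fy"],1.0])
    if z is None: p=d*c["range_z"][int(round(v)),int(round(u))]
    else:
        w=T[:3,:3]@d; p=d*((z-T[2,3])/w[2])
    return T[:3,:3]@p+T[:3,3]
def proj(c,P,T=None):
    T=c["pose"] if T is None else T
    q=T[:3,:3].T@(np.asarray(P,float)-T[:3,3]); return c["fx"]*q[0]/q[2]+c["cx"],c["fy"]*q[1]/q[2]+c["cy"]
def load(n): return pickle.load(open(f"pics/{n}.pkl","rb"))
def crop(c,u0,v0,u1,v1,k,name): cv2.imwrite(f"pics/{name}.png",cv2.resize(c["color"][v0:v1,u0:u1],None,fx=k,fy=k,interpolation=cv2.INTER_CUBIC))
E
python3 - <<'E'
from h import *
t=load("top0");s=load("scene0")
a=cv2.resize(t["color"][190:310,170:310],None,fx=5,fy=5,interpolation=2)
b=cv2.resize(t["color"][230:320,290:430],None,fx=5,fy=5,interpolation=2)
cv2.imwrite("pics/ca.png",a);cv2.imwrite("pics/cb.png",b)
crop(s,190,260,300,420,4,"cs"); crop(s,310,220,400,320,6,"cj")
for k,(u,v,z) in dict(jar=(357,271,106),holder=(252,262,60),tea=(319,290,15),shak=(186,286,90)).items(): print(k,world(t,u,v,z),world(t,u,v))
E
```

```text
jar [ 454.98137621 -159.3031646   106.        ] [ 455.2945345  -159.48494285  103.05666837]
holder [484.73357527  91.46627359  60.        ] [480.04053155  85.25065368  96.31690928]
tea [418.34668174 -69.32319025  15.        ] [418.77184956 -69.17690466   8.51363808]
shak [426.17726836 240.22939692  90.        ] [426.42224599 241.22871279  86.84249516]
```

View pics/ca.png

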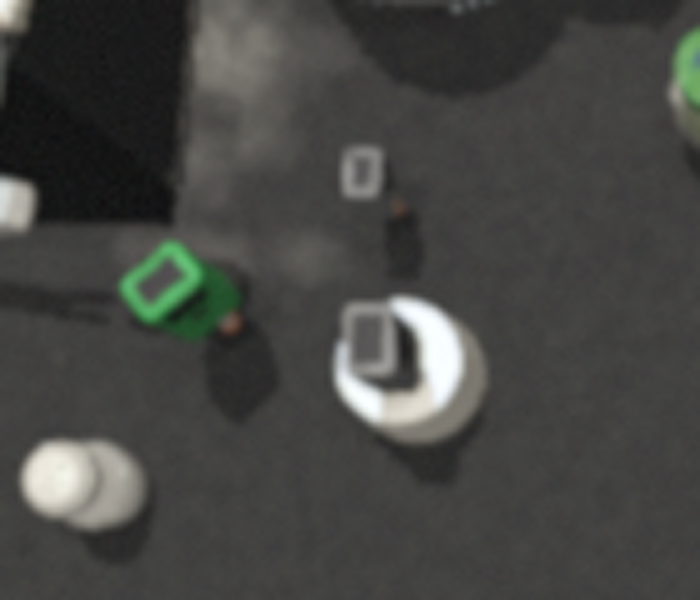

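View pics/cb.png

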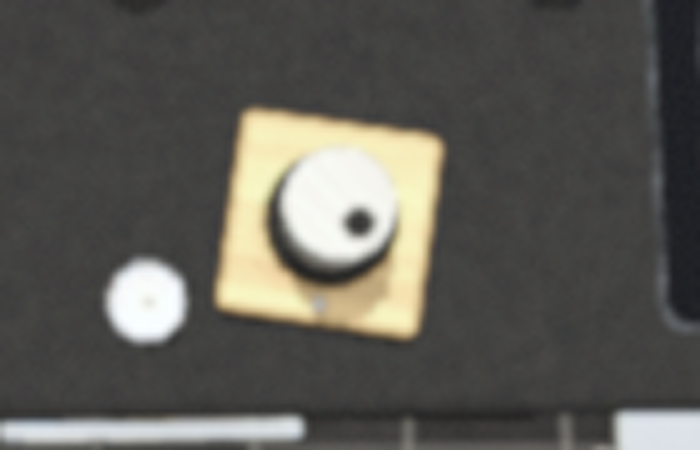

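View pics/cs.png

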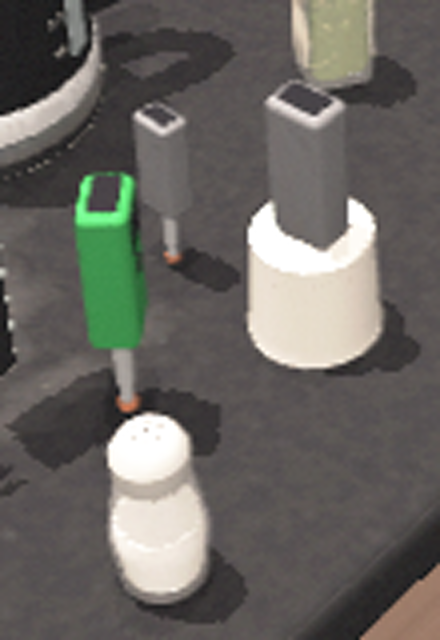

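View pics/cj.png

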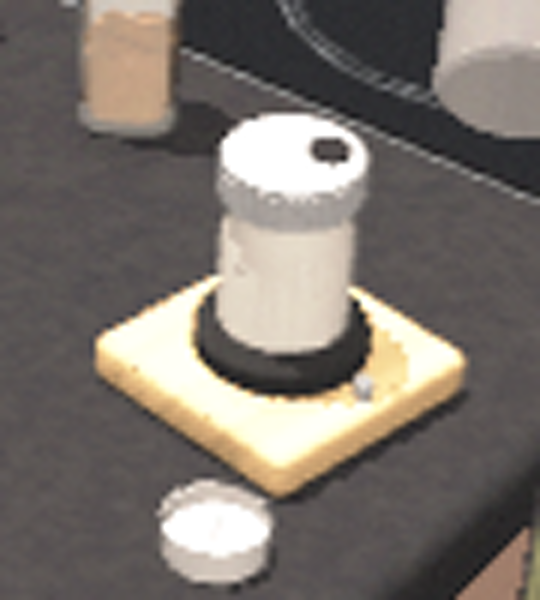

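View pics/wrist0.png

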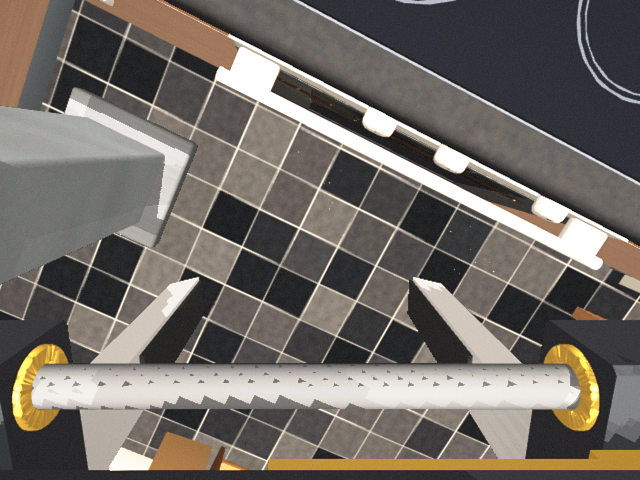

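Candidates for the thermometer (scene px): green one (218,325), small grey one free-standing (232,303), larger grey one in the white holder (267,298). The last fits: not green, the larger of the greys, and it stands in the holder. The crop confirms this. The lid spot is at crop (359,221) in the top view and the peg at (320,303).

Run:
```python
from h import *
t=load("top0");s=load("scene0")
o=lambda p,z:world(t,290+p[0]/5-0.4,230+p[1]/5-.4,z)
C=[o(p,20) for p in((245,108),(443,132),(420,338),(215,308))]
c=np.mean(C,0);print("base",C,c)
for i in range(4): e=C[(i+1)%4]-C[i];print(np.hypot(*e[:2]),np.degrees(np.arctan2(e[1],e[0])))
lid=o((338,208),106);print("lid",lid)
pg=o((320,303),28);print("peg",pg,pg-c)
sp=o((359,221),107.5);print("spot",sp,sp-lid)
cj=lambda p,z:world(s,310+p[0]/6-.4,220+p[1]/6-.4,z)
print("scene lid",cj((294,155),106),"spot",cj((330,150),107.5),"peg",cj((364,385),27))
C2=[cj(p,20) for p in((97,352),(283,483),(465,360))];print("scene base",(C2[0]+C2[2])/2,C2)
oa=lambda p,z:world(t,170+p[0]/5-.4,190+p[1]/5-.4,z)
H=[oa(p,140) for p in((347,305),(393,303),(393,374),(348,374))];print("handle",np.mean(H,0),H)
for i in range(4): e=H[(i+1)%4]-H[i];print(np.hypot(*e[:2]),np.degrees(np.arctan2(e[1],e[0])))
cs=lambda p,z:world(s,190+p[0]/4-.4,260+p[1]/4-.4,z)
H=[cs(p,140) for p in((267,98),(299,82),(345,98),(313,118))];print("handle scene",np.mean(H,0),H)
for i in range(4): e=H[(i+1)%4]-H[i];print(np.hypot(*e[:2]),np.degrees(np.arctan2(e[1],e[0])))
print("rim",oa((400,358),60),cs((313,235),60))
print("green",oa((161,284),140)," small",oa((362,172),120), "green scene",cs((105,192),140),cs((160,118),120),"copper",oa((231,323),5),oa((399,208),5))
```

```text
base [array([ 514.60496929, -119.59546646,   20.        ]), array([ 501.20298806, -218.57346834,   20.        ]), array([ 398.86148815, -203.95018118,   20.        ]), array([ 414.69072736, -103.08667594,   20.        ])] [ 457.34004322 -161.30144798   20.        ]
99.88121924196352 -97.71115919586667
103.38096115696523 171.86821170611353
102.09804847732414 81.08090786242686
101.26892863232429 -9.382191241560646
lid [ 454.51407357 -159.75215264  106.        ]
peg [ 416.06908438 -154.64710879   28.        ] [-41.27095884   6.65433919   8.        ]
spot [ 448.25361612 -169.15029792  107.5       ] [-6.26045746 -9.39814528  1.5       ]
scene lid [ 454.26809883 -158.4159507   106.        ] spot [ 445.01769598 -167.48723551  107.5       ] peg [ 412.48941957 -151.13292077   27.        ]
scene base [ 450.73746779 -153.54965583   20.        ] [array([ 504.58401161, -111.49764998,   20.        ]), array([407.49260476, -93.85164998,  20.        ]), array([ 396.89092398, -195.60166168,   20.        ])]
handle [485.0906794   96.80441272 140.        ] [array([500.65655091, 107.65465366, 140.      
[... 379 characters left out ...]
5384, 110.00199967, 140.        ]), array([493.7978672 ,  91.82940006, 140.        ]), array([469.35378208,  86.98895064, 140.        ]), array([470.53369002, 107.15641199, 140.        ])]
18.411266437027688 -99.23553574947441
24.91873286507711 -168.79911983554317
20.20194743562853 86.65169708400194
26.373029345021106 6.19413797417612
rim [486.75711597  97.3359847   60.        ] [480.22085682 101.03800499  60.        ]
green [511.33620468 192.37664194 140.        ]  small [566.26288906 106.10013445 120.        ] green scene [504.35219724 202.48894367 140.        ] [543.09184282 135.29939799 120.        ] copper [513.05028488 194.07712895   5.        ] [571.86531721 109.01634059   5.        ]
```

Run:
```python
from h import *
from scipy.spatial.transform import Rotation as R
r=R.from_euler('xyz',[-1.62971448,  1.56963883,  1.96170973]).as_matrix();print(r.round(3)); print(np.degrees(np.arctan2(r[1,1],r[0,1])))
t=load("top0")
for n,(u,v,z) in dict(spgreen=(314,200,105),spbrown=(402,202,105),mill=(353,162,165),tumbler=(455,255,89),shak=(186,286,90)).items(): print(n,world(t,u,v,z).round())
```

```text
[[-0.     0.435 -0.901]
 [ 0.001 -0.901 -0.435]
 [-1.    -0.001 -0.   ]]
-64.22654806970205
spgreen [625. -61. 105.]
spbrown [ 618. -270.  105.]
mill [ 697. -153.  165.]
tumbler [ 492. -391.   89.]
shak [426. 240.  90.]
```

>>> jog_arm:
  series: [0, 0, 0.768, 0.215, 0.336, 0.0, 1, 0, 0, 0.768, 0.215, 0.336, 0.0, 1, 0, 0, 0.768, 0.215, 0.336, 0.0, 1, 0, 0, 0.768, 0.215, 0.336, 0.0, 1, 0, 0, 0.768, 0.215, 0.336, 0.0, 1, 0, 0, 0.768, 0.215, 0.336, 0.0, 1, 0, 0, 0.768, 0.215, 0.336, 0.0, 1, 0, 0, 0.768, 0.215, 0.336, 0.0, 1, 0, 0, 0.768, 0.215, 0.336, 0.0, 1, 0, 0, 0.768, 0.215, 0.336, 0.0, 1, 0, 0, 0.768, 0.215, 0.336, 0.0, 1]
  squeeze: 30

```text
clock: 1.52
eef_pos: [453.8, -160.0, 224.5]
eef_rot: [-0.37, 1.571, -2.295]
wrist_force: [0.6, 0.1, 0.1]
finger_gap: 93.8
```

```bash
cat > look.py <<'E'
import sys
from h import *
from cell import manip
from scipy.spatial.transform import Rotation as R
s=manip.read_state(); c=manip.camera("wrist")
T=np.eye(4);T[:3,:3]=R.from_euler('xyz',s["eef_rot"]).as_matrix();T[:3,3]=s["eef_pos"]
c["pose"]=T@c["mount"]; c["tcp"]=T
n=sys.argv[1]; pickle.dump(c,open(f"pics/{n}.pkl","wb")); cv2.imwrite(f"pics/{n}.png",c["color"])
print(s["clock"],s["eef_pos"],T[:3,:3].round(3).tolist(),np.degrees(np.arctan2(T[1,1],T[0,1])),s["wrist_force"],s["finger_gap"],s["joints"].round(2))
E
python3 look.py w1
```

```text
1.525 [ 453.81852811 -159.95100863  224.4661723 ] [[-0.0, 0.938, -0.347], [-0.0, -0.347, -0.938], [-1.0, -0.0, 0.0]] -20.29309089564946 [0.56566751 0.13019953 0.12927251] 93.81768676399126 [-0.41  0.15  1.71 -0.    1.29 -0.06]
```

View pics/w1.png

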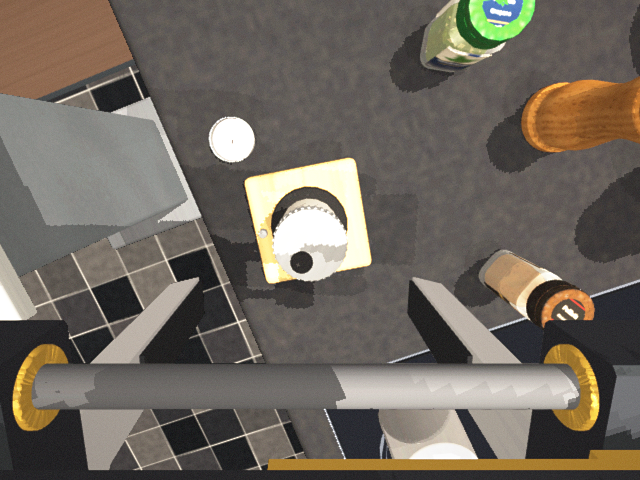

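```bash
python3 -c "
from h import *
crop(load('w1'),235,150,385,300,5,'w1c')"
```

```text
(no output)
```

View pics/w1c.png

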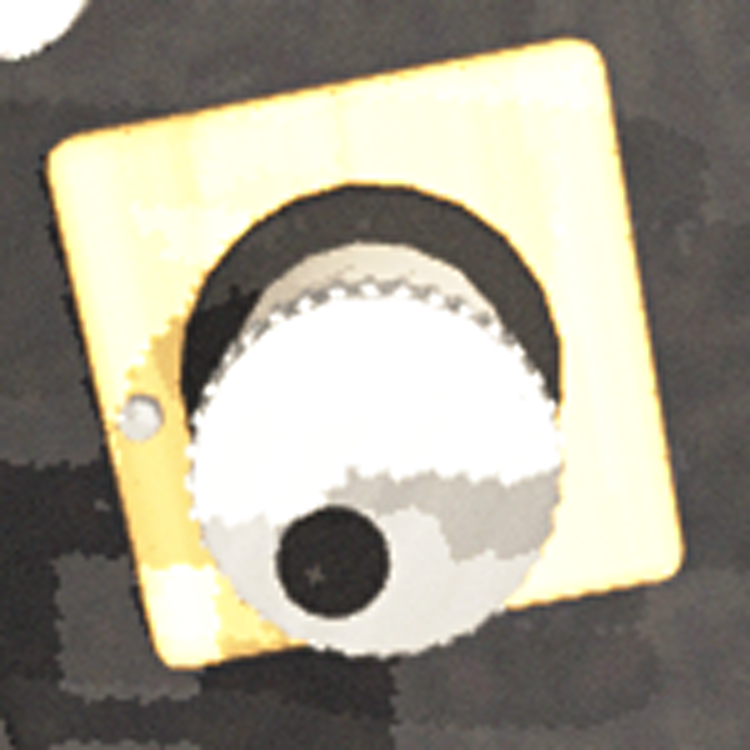

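Run:
```python
from h import *
c=load("w1")
o=lambda p,z:world(c,235+p[0]/5-.4,150+p[1]/5-.4,z)
L=o((375,471),106);S=o((333,562),107.5);P=o((139,418),30)
C=[o(p,20) for p in((44,145),(603,33),(690,575),(160,672))];B=np.mean(C,0)
print(L,S,P,B,np.hypot(*(S-L)[:2]),np.hypot(*(P-L)[:2]))
a=lambda d:np.degrees(np.arctan2(d[1],d[0]))
print("spot",a(S-L),"peg",a(P-L),a(P-B))
for i in range(4):print(np.linalg.norm(C[(i+1)%4]-C[i]),a(C[(i+1)%4]-C[i]))
```

```text
[ 456.65641045 -160.24086255  106.        ] [ 446.78710273 -170.09153629  107.5       ] [ 415.73685379 -153.97567928   30.        ] [ 457.12150719 -161.1389156    20.        ] 13.944138839725722 41.39640852623842
spot -135.05414042148155 peg 171.29505932131067 170.18001671496663
98.97909258491636 -9.17604206662328
99.02799969027188 -99.43572998158905
99.44401246034656 170.5226627956416
98.50827473803666 80.29327965103506
```

>>> jog_arm:
  series: [0, 0, 0, 0.002, 0, -0.04, 1, 0, 0, 0, 0.002, 0, -0.08, 1, 0, 0, 0, 0.002, 0, -0.11, 1, 0, 0, 0, 0.002, 0, -0.127, 1, 0, 0, 0, 0.002, 0, -0.127, 1, 0, 0, 0, 0.002, 0, -0.127, 1, 0, 0, 0, 0.002, 0, -0.127, -1, 0, 0, 0, 0.002, 0, -0.127, -1, 0, 0, 0, 0.002, 0, -0.127, -1, 0, 0, 0, 0.002, 0, -0.127, -1, 0, 0, 0, 0.002, 0, -0.127, -1, 0, 0, 0, 0.002, 0, -0.127, -1]
  squeeze: 30

```text
clock: 3.08
eef_pos: [457.0, -159.7, 97.7]
eef_rot: [1.541, 1.568, -0.382]
wrist_force: [7.4, -1.9, -4.0]
finger_gap: 51.1
```

>>> jog_arm:
  series: [0, 0, -0.1, 0, 0, 0, -1, 0, 0, -0.2, 0, 0, 0, -1, 0, 0, -0.3, 0, 0, 0, -1, 0, 0, -0.4, 0, 0, 0, -1, 0, 0, -0.5, 0, 0, 0, -1, 0, 0, -0.6, 0, 0, 0, -1, 0, 0, -0.7, 0, 0, 0, -1, 0, 0, -0.8, 0, 0, 0, -1, 0, 0, -0.86, 0, 0, 0, -1, 0, 0, -0.86, 0, 0, 0, -1]

```text
clock: 4.32
eef_pos: [457.7, -160.2, 97.8]
eef_rot: [2.323, 1.566, -0.462]
wrist_force: [12.5, -8.2, -8.1]
finger_gap: 51.6
```

```bash
python3 look.py w2; python3 -c "
from cell import manip
s=manip.read_state();print(s['moment'],s['wrist_force'])"
```

```text
4.325 [ 457.67299742 -160.24744461   97.75279121] [[0.004, 0.349, -0.937], [-0.002, -0.937, -0.349], [-1.0, 0.003, -0.003]] -69.56862868877168 [12.54471986 -8.23508353 -8.06573521] 51.63720354007869 [-0.41  0.31  1.84 -0.    1.    0.8 ]
[-1.14210039 -2.1786713  -0.08426701] [13.66060727 -7.65290256 -8.95840212]
```

View pics/w2.png

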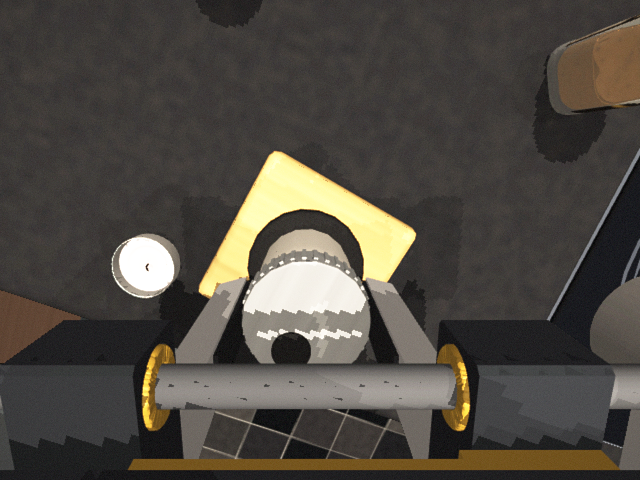

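>>> jog_arm:
  series: [0, 0, -0.03, 0.001, -0.001, 0, -1, 0, 0, -0.06, 0.0015, -0.001, 0, -1, 0, 0, -0.09, 0.0015, -0.001, 0, -1, 0, 0, -0.12, 0.0015, -0.001, 0, -1, 0, 0, -0.12, 0.0015, -0.001, 0, -1]

```text
clock: 5.0
eef_pos: [458.0, -160.4, 97.7]
eef_rot: [2.36, 1.57, -0.544]
wrist_force: [4.8, -1.8, 1.8]
finger_gap: 51.1
```

```bash
python3 look.py w3; python3 -c "
from cell import manip
s=manip.read_state();print(s['moment'],s['wrist_force'])
from h import *
c=load('w3');crop(c,220,190,420,370,4,'w3c')"
```

```text
5.0 [ 457.99174136 -160.43405416   97.6749157 ] [[0.001, 0.235, -0.972], [-0.001, -0.972, -0.235], [-1.0, 0.001, -0.001]] -76.38240838499637 [ 4.77808316 -1.82996398  1.775305  ] 51.11821268116859 [-0.41  0.31  1.83 -0.    1.    0.92]
[-0.34816392 -0.86971354  0.92443705] [ 5.09252019 -1.2574727   1.54611509]
```

View pics/w3c.png

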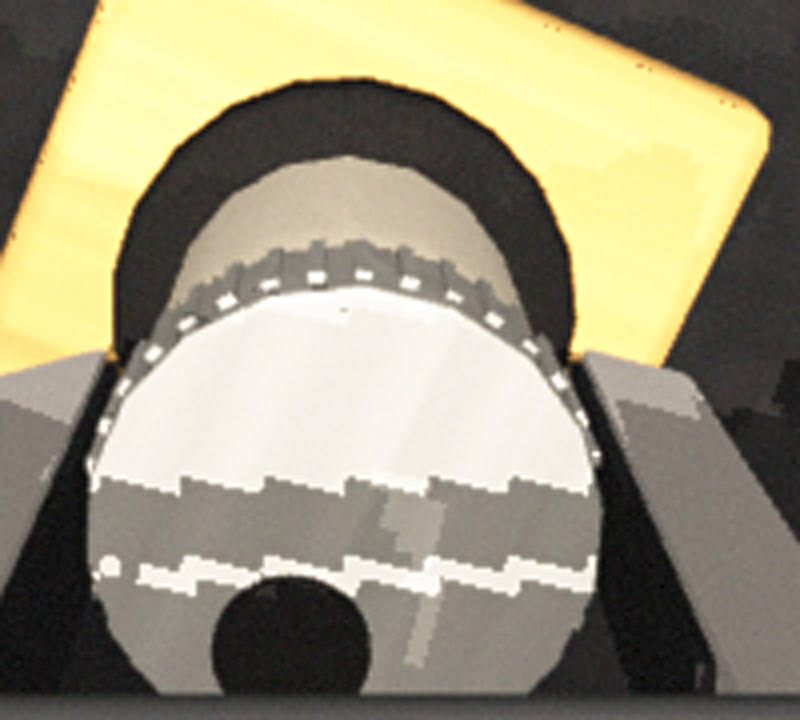

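>>> jog_arm:
  series: [0, 0, -0.03, 0, 0, 0, -1, 0, 0, -0.03, 0, 0, 0, -1]

```text
clock: 5.3
eef_pos: [457.7, -160.5, 97.7]
eef_rot: [2.045, 1.57, -0.889]
wrist_force: [1.5, -4.0, 4.4]
finger_gap: 50.9
```

```bash
python3 -c "
from cell import manip
s=manip.read_state();print(s['moment'],s['wrist_force'],s['eef_rot'],s['joints'])"
```

```text
[-0.6327869  -0.36098508  0.66923673] [ 1.50606928 -4.04065436  4.40148797] [ 2.04500415  1.57012024 -0.8890543 ] [-4.12689698e-01  3.08822900e-01  1.83223011e+00 -3.68443967e-04
  9.99938853e-01  9.50771430e-01]
```

>>> jog_arm:
  series: [0, 0, 0, 0, 0, 0, 1, 0, 0, 0, 0, 0, 0, 1, 0, 0, 0, 0, 0, 0, 1, 0, 0, 0, 0, 0, 0, 1, 0, 0, 0, 0, 0, 0.05, 1, 0, 0, 0, 0, 0, 0.1, 1, 0, 0, 0, 0, 0, 0.15, 1, 0, 0, 0, 0, 0, 0.15, 1, 0, 0, 0, 0, 0, 0.15, 1]

```text
clock: 6.42
eef_pos: [457.3, -160.1, 246.5]
eef_rot: [-0.642, 1.57, 2.707]
wrist_force: [-0.7, -0.3, -0.6]
finger_gap: 94.2
```

```bash
python3 look.py w4; python3 -c "
from h import *
c=load('w4');crop(c,230,160,390,300,5,'w4c')"
```

```text
6.425 [ 457.27660465 -160.14353537  246.48573412] [[-0.001, 0.206, -0.978], [0.001, -0.978, -0.206], [-1.0, -0.001, 0.001]] -78.09642106603505 [-0.67571491 -0.27883388 -0.60400022] 94.23879367824533 [-0.41  0.14  1.67  0.    1.34  0.95]
```

View pics/w4c.png

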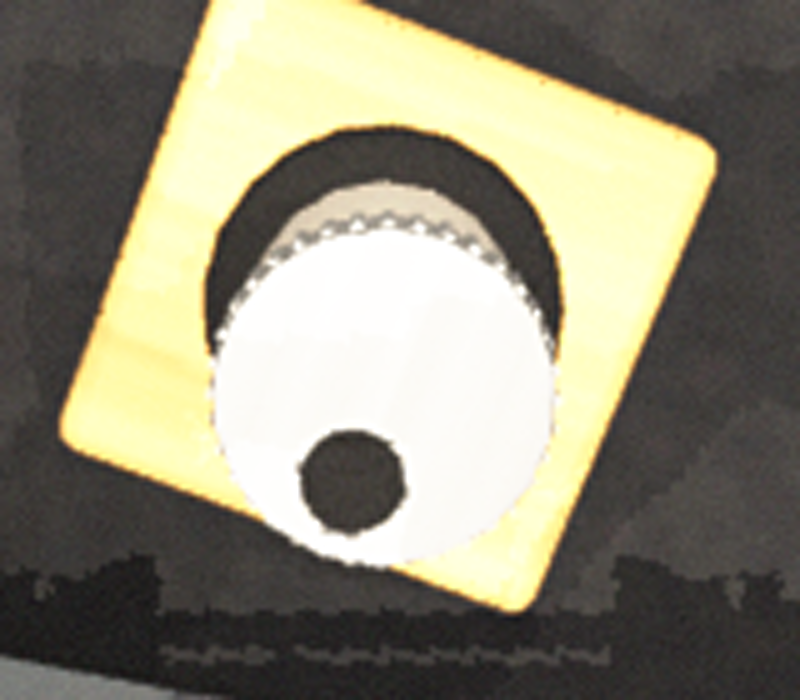

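```bash
python3 - <<'E'
from h import *
c=load("w4")
o=lambda p,z:world(c,230+p[0]/5-.4,160+p[1]/5-.4,z)
L=o((383,398),106);S=o((352,482),107.5)
a=lambda d:np.degrees(np.arctan2(d[1],d[0]))
print(L,S,np.hypot(*(S-L)[:2]),a(S-L))
e=o((522,615),20)-o((55,435),20);print(np.linalg.norm(e),a(e))
e=o((722,145),20)-o((522,615),20);print(np.linalg.norm(e),a(e))
E
python3 - <<'E'
import sys; sys.path.insert(0,'.')
from cell import manip
from h import *
c=manip.camera("top");pickle.dump(c,open("pics/top4.pkl","wb"))
cv2.imwrite("pics/top4.png",c["color"])
E
```

```text
[ 456.85755783 -161.42547793  106.        ] [ 443.61713371 -159.46867226  107.5       ] 13.38424145397335 171.59309734806772
97.54630475891521 -100.04580674840476
98.7068180060194 -9.367936118662307
```

>>> jog_arm:
  series: [0, 0, -0.208, 0.027, 0.257, 0.01, 1, 0, 0, -0.208, 0.027, 0.257, 0.01, 1, 0, 0, -0.208, 0.027, 0.257, 0.01, 1, 0, 0, -0.208, 0.027, 0.257, 0.01, 1, 0, 0, -0.208, 0.027, 0.257, 0.01, 1, 0, 0, -0.208, 0.027, 0.257, 0.01, 1, 0, 0, -0.208, 0.027, 0.257, 0.01, 1, 0, 0, -0.208, 0.027, 0.257, 0.01, 1]

```text
clock: 7.52
eef_pos: [484.7, 95.5, 257.3]
eef_rot: [0.427, 1.571, -2.716]
wrist_force: [-0.3, 1.0, 0.1]
finger_gap: 94.1
```

```bash
python3 look.py w5; python3 -c "
from h import *
c=load('w5');crop(c,230,160,390,300,5,'w5c')"
```

```text
7.525 [484.65404563  95.47292592 257.31952477] [[-0.0, -0.002, -1.0], [-0.0, -1.0, 0.002], [-1.0, 0.0, 0.0]] -90.11628774090212 [-0.28775898  0.96277343  0.1051946 ] 94.10782901455094 [ 0.12  0.15  1.63 -0.    1.36  1.69]
```

View pics/w5.png

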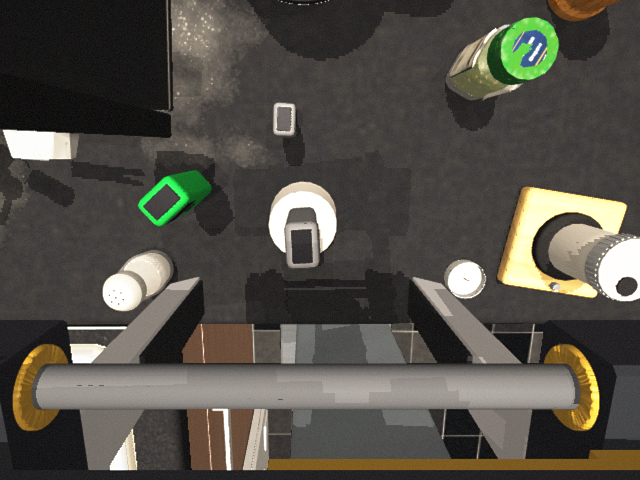

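View pics/w5c.png

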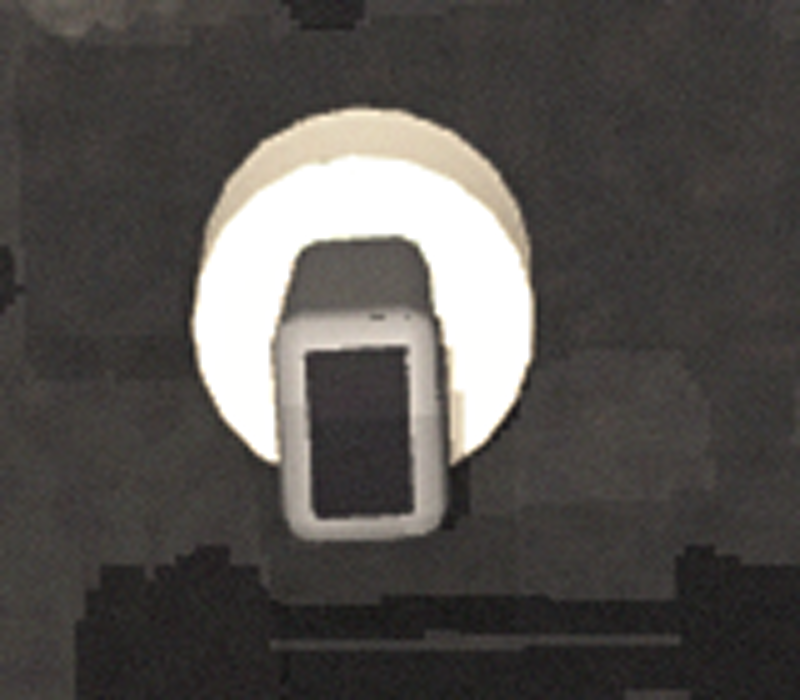

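Run:
```python
from h import *
c=load("w5")
o=lambda p,z:world(c,230+p[0]/5-.4,160+p[1]/5-.4,z)
H=[o(p,140) for p in((277,313),(442,310),(449,538),(285,542))]
S=[o(p,140) for p in((305,350),(409,346),(412,514),(313,520))]
for Q in(H,S):
    print(np.mean(Q,0))
    for i in range(4): e=Q[(i+1)%4]-Q[i];print(np.hypot(*e[:2]).round(1),np.degrees(np.arctan2(e[1],e[0])).round(1))
print("rim",o((363,325),60))
```

```text
[485.28488464  96.86997943 140.        ]
22.5 -89.1
32.4 -178.0
22.9 91.3
32.5 1.2
[484.42470495  97.36021879 140.        ]
14.2 -87.9
23.9 -178.9
13.8 93.4
24.2 2.0
rim [484.75281227  97.44963759  60.        ]
```

>>> jog_arm:
  series: [0, 0, 0.028, 0, 0.0017, -0.05, 1, 0, 0, 0.028, 0, 0.0017, -0.09, 1, 0, 0, 0.028, 0, 0.0017, -0.13, 1, 0, 0, 0.028, 0, 0.0017, -0.152, 1, 0, 0, 0.028, 0, 0.0017, -0.152, 1, 0, 0, 0.028, 0, 0.0017, -0.152, 1, 0, 0, 0.028, 0, 0.0017, -0.152, -1, 0, 0, 0.028, 0, 0.0017, -0.152, -1, 0, 0, 0.028, 0, 0.0017, -0.152, -1, 0, 0, 0.028, 0, 0.0017, -0.152, -1, 0, 0, 0.028, 0, 0.0017, -0.152, -1, 0, 0, 0.028, 0, 0.0017, -0.152, -1, 0, 0, 0.028, 0, 0.0017, -0.152, -1, 0, 0, 0.028, 0, 0.0017, -0.152, -1]
  squeeze: 35

```text
clock: 9.32
eef_pos: [484.6, 98.4, 105.5]
eef_rot: [-2.805, 1.571, 0.364]
wrist_force: [0.2, 0.1, 1.0]
finger_gap: 23.8
```

```bash
python3 look.py w6
```

```text
9.325 [484.63214019  98.42019954 105.45465089] [[0.0, 0.028, -1.0], [0.0, -1.0, -0.028], [-1.0, -0.0, -0.0]] -88.40701843849492 [0.16668696 0.08618363 1.02793155] 23.848621078771853 [0.13 0.32 1.8  0.   1.02 1.67]
```

View pics/w6.png

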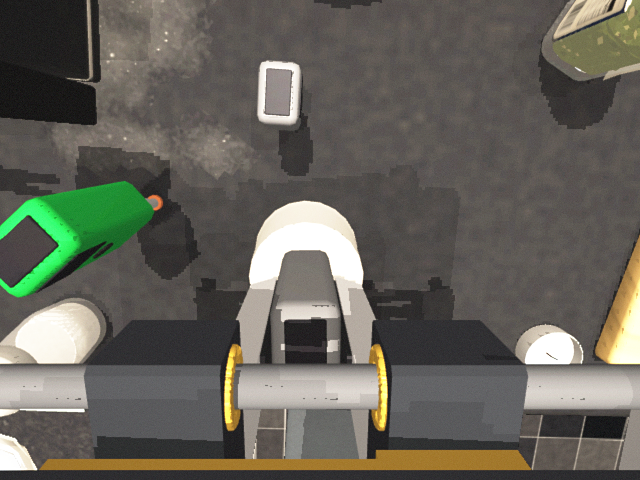

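>>> jog_arm:
  series: [0, 0, 0, 0, 0, 0.02, -1, 0, 0, 0, 0, 0, 0.045, -1, 0, 0, 0, 0, 0, 0.075, -1, 0, 0, 0, 0, 0, 0.11, -1, 0, 0, 0, 0, 0, 0.14, -1, 0, 0, 0, 0, 0, 0.14, -1, 0, 0, 0, 0, 0, 0.14, -1]

```text
clock: 10.25
eef_pos: [484.2, 98.3, 244.0]
eef_rot: [0.113, 1.569, -3.001]
wrist_force: [0.6, -0.5, -1.5]
finger_gap: 24.0
```

```bash
python3 look.py w7
```

```text
10.25 [484.1862287   98.33783243 244.03558873] [[-0.002, 0.028, -1.0], [-0.0, -1.0, -0.028], [-1.0, 0.0, 0.002]] -88.40886808822829 [ 0.55052231 -0.48078709 -1.5165385 ] 24.04504278817382 [ 0.13  0.16  1.65 -0.    1.34  1.67]
```

View pics/w7.png

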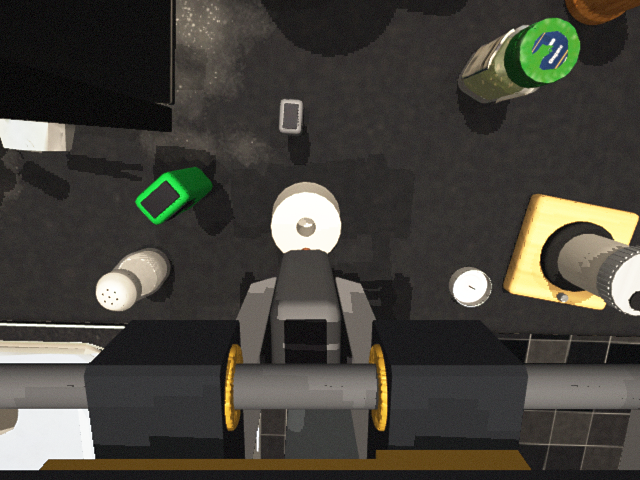

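>>> jog_arm:
  series: [0, 0, 0, -0.006, -0.035, 0, -1, 0, 0, 0, -0.013, -0.08, 0, -1, 0, 0, 0, -0.02, -0.125, 0, -1, 0, 0, 0, -0.027, -0.17, 0, -1, 0, 0, 0, -0.034, -0.215, 0, -1, 0, 0, 0, -0.038, -0.24, 0, -1, 0, 0, 0, -0.0405, -0.2575, 0, -1, 0, 0, 0, -0.0405, -0.2575, -0.02, -1, 0, 0, 0, -0.0405, -0.2575, -0.02, -1, 0, 0, 0, -0.0405, -0.2575, -0.02, -1]

```text
clock: 11.55
eef_pos: [444.3, -158.8, 225.8]
eef_rot: [-2.653, 1.571, 0.517]
wrist_force: [0.4, 0.0, -1.1]
finger_gap: 23.6
```

```bash
python3 look.py w8
python3 - <<'E'
from h import *
from cell import manip
for n in("scene","top"):
    c=manip.camera(n); pickle.dump(c,open(f"pics/{n}8.pkl","wb"))
    u,v=map(int,proj(c,(444,-159,150))); print(n,u,v)
    crop(c,u-60,v-60,u+60,v+60,5,f"{n}8c")
E
```

```text
11.55 [ 444.33344563 -158.8220627   225.77374812] [[0.0, 0.028, -1.0], [0.0, -1.0, -0.028], [-1.0, -0.0, -0.0]] -88.37187956313004 [ 0.39099706  0.00285105 -1.11389651] 23.593184067522643 [-0.42  0.12  1.73  0.    1.29  1.12]
scene 364 229
top 358 273
```

View pics/w8.png

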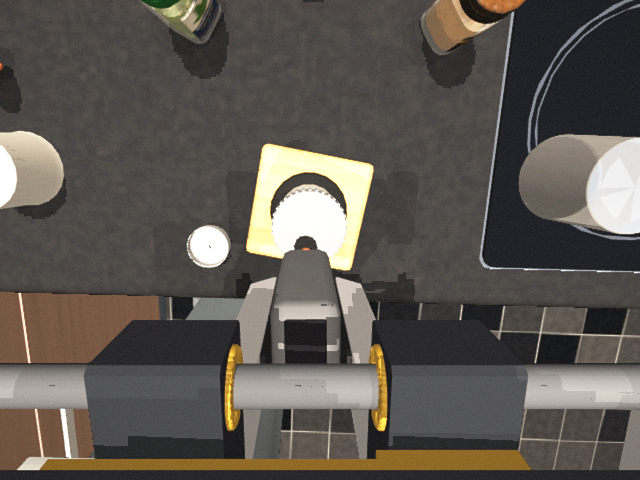

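View pics/scene8c.png

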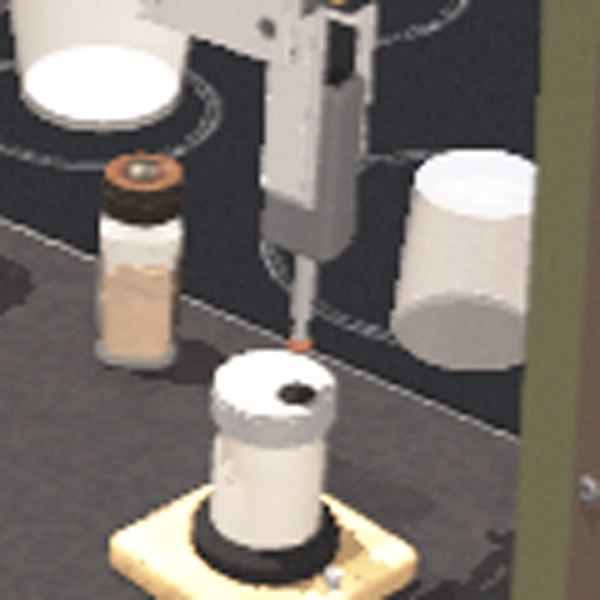

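View pics/top8c.png

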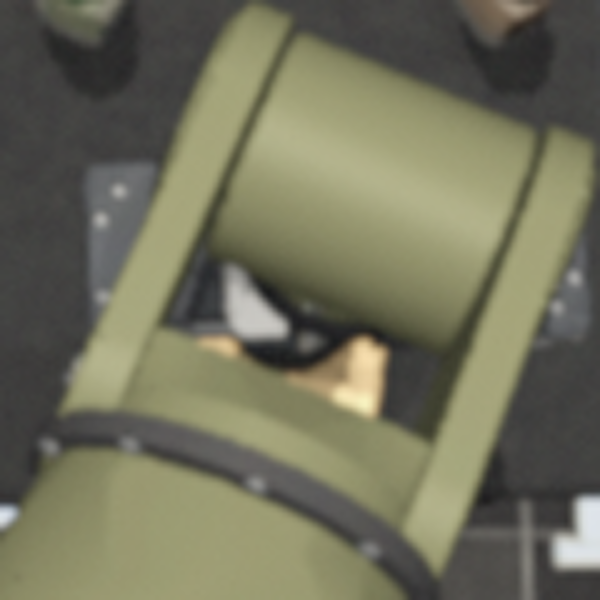

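Run:
```python
from h import *
c=load("scene8")
o=lambda p,z:world(c,304+p[0]/5-.4,169+p[1]/5-.4,z)
print("tip",o((300,349),130.3),"spot",o((297,392),107.5))
w=load("w8");crop(w,250,180,360,270,7,"w8c")
```

```text
tip [ 441.75129415 -156.46549985  130.3       ] spot [ 442.37696078 -157.65548391  107.5       ]
```

View pics/w8c.png

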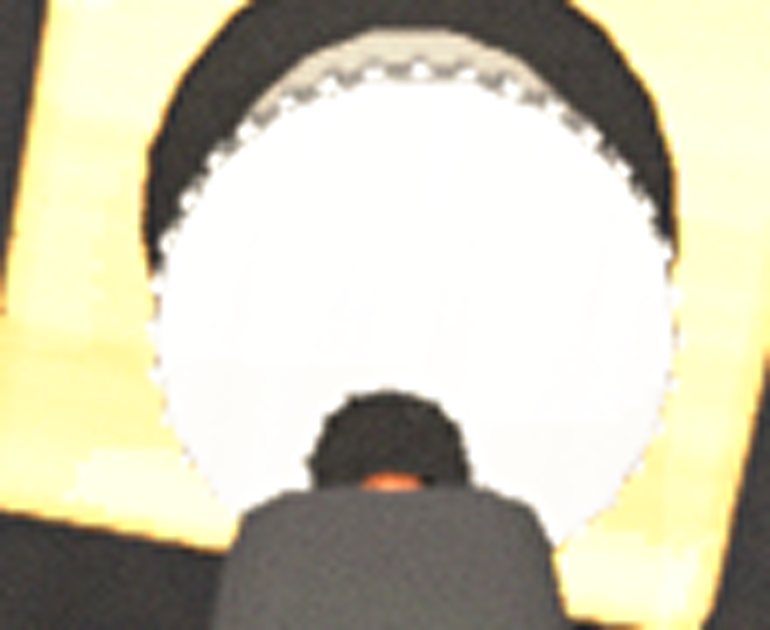

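Run:
```python
from h import *
w=load("w8")
print(world(w,250+388/7-.4,180+390/7-.4,107.5), world(w,250+313/7-.4,180+465/7-.4,107.5),world(w,250+469/7-.4,180+465/7-.4,107.5))
for z in (130.3,132,134): print(world(w,250+393/7-.4,180+472/7-.4,z))
```

```text
[ 451.64551842 -159.10501848  107.5       ] [ 443.8544347  -151.89431958  107.5       ] [ 444.28349575 -167.33075521  107.5       ]
[ 448.88393902 -159.64094148  130.3       ]
[ 449.29568023 -159.62682121  132.        ]
[ 449.78008165 -159.61020914  134.        ]
```

>>> jog_arm:
  series: [0, 0, 0, 0, -0.0004, -0.006, -1, 0, 0, 0, 0, -0.0004, -0.012, -1, 0, 0, 0, 0, -0.0004, -0.017, -1, 0, 0, 0, 0, -0.0004, -0.02, -1, 0, 0, 0, 0, -0.0004, -0.02, -1, 0, 0, 0, 0, -0.0004, -0.02, -1]

```text
clock: 12.45
eef_pos: [444.2, -159.5, 205.6]
eef_rot: [2.658, 1.571, -0.456]
wrist_force: [-0.5, -0.2, -2.0]
finger_gap: 23.9
```

```bash
python3 look.py w9
```

```text
12.45 [ 444.19706112 -159.53248884  205.57644742] [[0.0, 0.028, -1.0], [-0.0, -1.0, -0.028], [-1.0, 0.0, -0.0]] -88.40706823243046 [-0.48455911 -0.22810235 -1.9719141 ] 23.919165523468344 [-0.42  0.14  1.76 -0.    1.24  1.12]
```

>>> jog_arm:
  series: [0, 0, 0, 0, 0, -0.002, -1, 0, 0, 0, 0, 0, -0.004, -1, 0, 0, 0, 0, 0, -0.005, -1, 0, 0, 0, 0, 0, -0.005, -1, 0, 0, 0, 0, 0, -0.005, -1]

```text
clock: 13.12
eef_pos: [444.2, -159.5, 200.6]
eef_rot: [2.706, 1.57, -0.408]
wrist_force: [0.2, -0.5, 3.4]
finger_gap: 24.2
```

```bash
cat > f.py <<'E'
from cell import manip
import numpy as np
from h import *
A=[]
for n in("scene","top","wrist"):
    c=manip.camera(n); s=manip.read_state(); A.append(np.r_[s["wrist_force"],s["eef_pos"]])
    if n=="scene": pickle.dump(c,open("pics/sf.pkl","wb")); crop(c,340,200,400,280,8,"sf")
print(s["clock"],np.mean(A,0).round(2),np.std(A,0).round(2))
E
python3 f.py
```

```text
13.275 [-1.5000e-01 -1.8000e-01  2.1000e+00  4.4419e+02 -1.5952e+02  2.0056e+02] [0.53 0.41 0.22 0.   0.01 0.02]
```

View pics/sf.png

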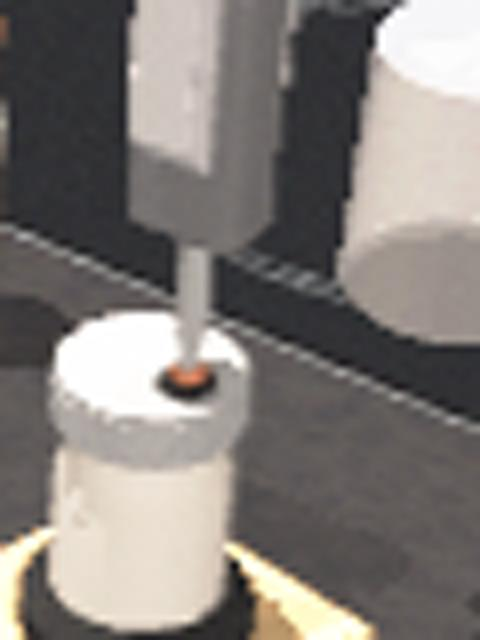

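>>> jog_arm:
  series: [0, 0, 0, 0, 0, -0.0015, -1, 0, 0, 0, 0, 0, -0.0032, -1, 0, 0, 0, 0, 0, -0.0032, -1, 0, 0, 0, 0, 0, -0.0032, -1, 0, 0, 0, 0, 0, -0.0032, -1]

```text
clock: 13.9
eef_pos: [444.2, -159.5, 197.3]
eef_rot: [2.73, 1.571, -0.384]
wrist_force: [-0.0, 0.5, 3.1]
finger_gap: 23.6
```

```bash
python3 f.py;python3 f.py; python3 look.py w10; python3 -c "
from h import *
w=load('w10');crop(w,230,170,380,300,5,'w10c')"
```

```text
14.05 [ 4.7000e-01 -7.0000e-02  3.9800e+00  4.4418e+02 -1.5952e+02  1.9731e+02] [0.53 0.43 0.19 0.01 0.01 0.01]
14.2 [   0.46   -0.69    4.04  444.16 -159.52  197.3 ] [0.09 0.29 0.56 0.01 0.01 0.01]
14.2 [ 444.16649484 -159.51553246  197.28964399] [[0.0, 0.028, -1.0], [-0.0, -1.0, -0.028], [-1.0, 0.0, -0.0]] -88.40828741979486 [ 0.33827937 -0.48499343  4.8306284 ] 24.07703812011966 [-0.42  0.15  1.77 -0.    1.22  1.12]
```

View pics/sf.png

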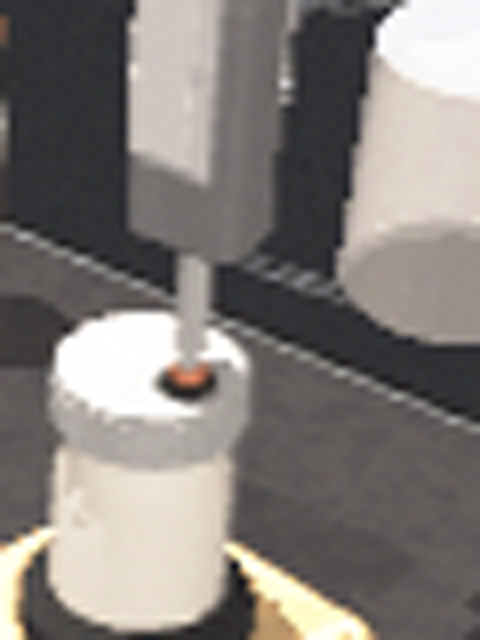

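View pics/w10c.png

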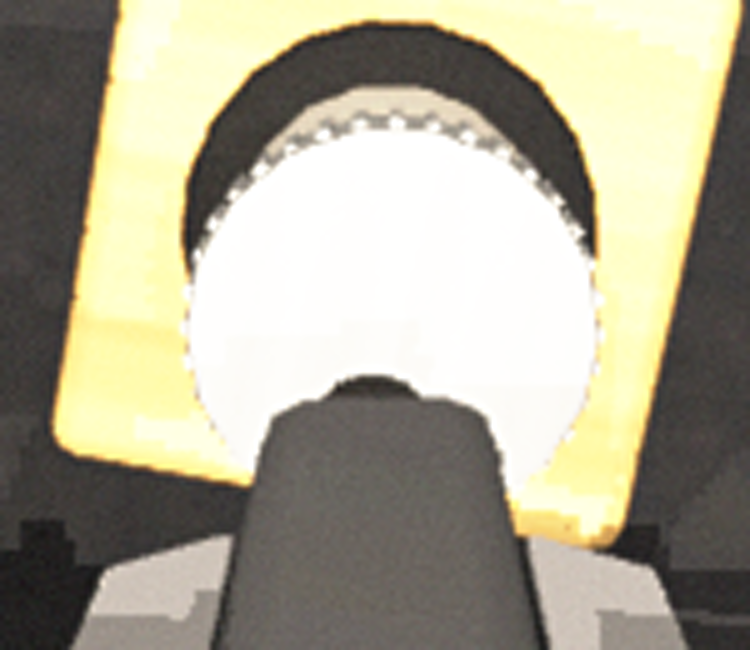

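```bash
python3 -c "
from cell import manip
print(manip.sign_off())"
```

```text
the job is handed in; nothing more can be done
None
```

The job is handed in. The lid is screwed home, and the arm is holding the grey thermometer upright with its foot on the lid's black patch. It took about 14 s of the 54 s allowed. Sign-off reports no verdict.

- **Lid:** I turned it about 56° clockwise until the torque rose to about 0.9 N m and it would not turn further. A camera check after letting go put the patch at 171.6°, against 170–171° for the steel peg. The early estimates of how far it was unscrewed disagreed (54° to 65°), so I relied on the stop and that check.
- **Thermometer:** I took the larger grey one from the holder and lifted it straight up about 140 mm. The scene and wrist views show its foot centred on the patch to about 1 mm. My two measurements differed by about that much.
- **Foot travel:** From the arm's height the foot is pushed in about 5.7 mm. From the force (about 5.4 N once the tool's weight is taken off) it is nearer 6.8 mm. The target was 6 mm. The force readings vary by about ±0.5 N, and I put the travel at about 6 mm.
- **Other things on the worktop:** I did not touch any of them. I saw nothing moved in the pictures, but I did not measure their positions again at the end.

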